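# Clear the file and seat the sharpening stone

### The job

The sharpening stone is wanted in its holder on the knife-maker's bench, but a file is lying across the holder. First pick the file up and lay it on the cork pad, then set the grey-and-orange sharpening stone down flat in the holder's recess, lengthwise, without dropping it.

Things in the scene. Friction and masses are not known exactly. Their poses are not given: they have to be found in the camera images.
- file_mid (a point): Balance point of a loose flat file (0.2 kg), mid-blade height: grip here. x to the blade's tip, y across. Steel blade 22 wide, 6 thick (z -3 to 3), x -63 to 107 mm; yellow handle 26 wide, 20 high (z -10 to 10), x -163 to -63. Starts level, blade bridging the holder's long rims over the recess. On a flat surface it rests on handle and blade tip.
- stone_mid (a point): Centre of the loose sharpening stone: block 45 wide (its x), 120 long (y), 28 mm high, 0.33 kg, lower half orange, upper half grey. Lies flat on a thin (4 mm) white board beside the holder. A plain brown wooden block of the same size lies about parallel on that board, centres about 140 mm apart, nearer to or farther from the robot: not wanted.
- holder: Stone holder, fixed: black tray with a low green rim. Origin at the centre of its underside, on the bench. Outside 88 (its x) by 166 mm (its y); recess 72 (x) by 150 mm (y). Recess floor 8 mm, rim top 16 mm above the bench; rim 8 mm thick. The stone's length goes along the holder's y, either way round.
- pad: Cork pad, fixed, flat and bare, on the other side of the holder from the white board (left or right varies). 300 (its x) by 150 (its y) by 4 mm thick; origin at the centre of its underside, on the bench.
Not all that is in view belongs to the job. Of the things like the part that bears stone_mid, leave any that is black; of the rest the smaller one is meant.

How it is judged:
By the outcome, as a careful person would: the job done as asked, in the order asked, and still so for the second after the job is handed in, with the robot touching nothing.
It also fails if it takes over 64 s, if anything falls off the work surface, if the arm or the gripper's body presses on something with over 40 N, if the wrist force passes 120 N, or if a joint passes its speed limit or range.

### The arm

A 6-joint arm with a two-finger parallel gripper is mounted at the origin on the work surface. World frame = base frame: x ahead of the robot, y to its left, z up, the work surface at z = 0. Lengths are in m, angles in degrees, forces in N, time in s.
With the tool pointing down it reaches from about 0.25 to 0.725 m from the base axis. Payload 9.7 kg.
Tool frame: the origin (TCP) lies midway between the tips of the shut fingers; the grasp point (between the pads) lies 19 mm behind it (grip_point_offset is the distance from the TCP to the grasp point, in m); y points along the fingers, z is the direction in which the jaws open and shut, and the axes are right-handed (so a half turn about y gives the same grasp; the last joint's range is limited). The gripper opens to 85 mm and grips with 20 to 120 N. Pads are 22 mm wide; open, the fingers measure 114 mm over their backs; the gripper's body (76 mm by 85 mm) begins 54 mm behind the grasp point. The pads swing forward as they close: fully open they stand 13 mm farther back than shut.
Start: joints at [0, 4.979, 10.078, 95.1, 0, 90], TCP at [0.55, -0, 0.231] pointing down, gripper open.
Joint ranges: [-179.16, 179.16], [-48.56, 103.87], [-65.8, 70.77], [-126.05, 130.52], [-82.76, 87.17], [-180, 180]. Speed limits (degrees/s): [127.2, 127.2, 147.25, 180, 180, 180].

### API

Orientations are given as [roll, pitch, yaw] about the fixed x, y, z axes, in that order (R = Rz(yaw) Ry(pitch) Rx(roll)).
In Python, from workcell import get_obs, camera, job_done, grip_point_offset gives the robot as it stands.
- The arm moves only by the tool move_arm, never from a script. Its argument "deltas" is a list that holds one entry, the list of rows, each a list of 4 numbers: the shift along the tool's x, y, z in m, then the turn about the tool's y in degrees. A call has 1 to 5 rows; each row is the pose to reach, as a shift and turn from the pose commanded when the call began, along the tool's axes at that moment; what a row does not reach only later rows make up. A row lasts 1/10 s, in which the tool goes at most 50 mm and 8.59 degrees, less where a joint would pass 70% of its speed; a pose out of reach is approached as far as the arm can. A call with a gripper value outside its range is refused whole. "claw" is the finger opening in m, from 0 to 0.0854, set as the call begins (left out, the last holds). The fingers move at their own pace and stop on an object; "newtons" is the grip in N (left out, the last holds). Time passes only in rows, so rows that repeat a pose let the fingers close. It gives the time, the measured TCP pose, the force and the opening at its end, in the units of the state.
- get_obs(): the state, without advancing time (a new reading comes with each control period).
- camera(name): name is "scene" or "side" or "wrist"; returns a dict with "color" (384x512x3 uint8, blue, green, red), "range_z" (384x512 float32, m along the optical axis (not along the pixel's ray), 0 where there is no reading), "fx", "fy", "cx", "cy" (pixels), "T" (4x4, takes a point from camera to world coordinates). Camera axes: x right, y down, z forward; pixel columns grow to the right and rows downward; lengths in m; the calibration is good to about 2 mm. A picture is of the moment at which its call begins.
- job_done(): hands the job in, once; it reports no verdict.
The state is a dict: "time": time; "q": joint angles; "qd": joint speeds; "joint_efforts": joint torques, N m; "ee_pos": TCP position; "tcp_rot": TCP orientation; "wrist_force": force on the tool from outside, world axes, zero at the start; "torque": the same for the moment, N m; "opening": finger opening in m.
Only numpy, scipy, OpenCV 4.12 (cv2) and the standard library are available. Lean on these libraries where they do the work, as an engineer would, in place of code of your own. Each camera call takes 0.05 s, during which the arm holds its last target. There are 200 camera calls.

## Working session

There is one attempt and no reset: what is moved stays moved. The work goes in short steps, Python scripts to look and compute and a tool call to move; the robot and the scene stay as the last step left them, time stands still between calls to the robot, and variables do not carry over. Pictures are saved under pics/ and viewed, about 8 in all and at most 12, crops included, and the job is handed in when it is done.

Besides the shell and the picture viewer there is one more tool, called after "Request:" by a JSON object that holds its "fn" and its "kwargs". move_arm: Moves the arm, as the interface text tells. Its arguments: {"type":"object","properties":{"deltas":{"type":"array"},"claw":{"type":"number"},"newtons":{"type":"number"}},"required":["deltas"]}

```bash
mkdir -p pics; cat > h.py <<'E'
import numpy as np, cv2
from workcell import get_obs, camera, grip_point_offset
def snap(n,f):
    c=camera(n); np.savez('pics/'+f+'.npz',**{k:np.array(v) for k,v in c.items()}); cv2.imwrite('pics/'+f+'.png',c['color']); return c
def load(f): return dict(np.load('pics/'+f+'.npz'))
def pt(c,u,v,z=None):
    "world point at pixel; by depth, or on plane z"
    u0,v0=int(round(u)),int(round(v))
    d=np.array([(u-c['cx'])/c['fx'],(v-c['cy'])/c['fy'],1.]);T=c['T']
    if z is None: p=d*np.median(c['range_z'][v0-1:v0+2,u0-1:u0+2]); return T[:3,:3]@p+T[:3,3]
    r=T[:3,:3]@d; return T[:3,3]+r*(z-T[2,3])/r[2]
E
python3 - <<'E'
from h import *
np.set_printoptions(precision=3,suppress=True)
a=snap('scene','s0');b=snap('side','d0')
print(a['T'],b['T'],a['fx'],get_obs(),grip_point_offset)
E
```

```text
[[-0.376  0.661 -0.65   1.184]
 [ 0.927  0.283 -0.248  0.395]
 [ 0.02  -0.695 -0.718  0.91 ]
 [ 0.     0.     0.     1.   ]] [[-0.997 -0.062  0.034  0.378]
 [-0.069  0.737 -0.672  1.013]
 [ 0.017 -0.673 -0.74   1.029]
 [ 0.     0.     0.     1.   ]] 399.68633446054645 {'time': 0.1, 'q': array([ 0.   ,  5.008, 10.04 , 95.099, -0.002, 90.   ]), 'qd': array([ 0.055, -0.064,  0.119, -0.036,  0.028,  0.037]), 'joint_efforts': array([  0.001, -52.156,  46.565,   0.016,  -0.   ,  -0.   ]), 'ee_pos': array([ 0.55 , -0.   ,  0.231]), 'tcp_rot': array([-90.067,  -0.002, -90.   ]), 'wrist_force': array([ 0.004, -0.471, -1.353]), 'torque': array([-0.012,  0.016,  0.035]), 'opening': 0.0853057108563055} 0.0187
```

View pics/s0.png

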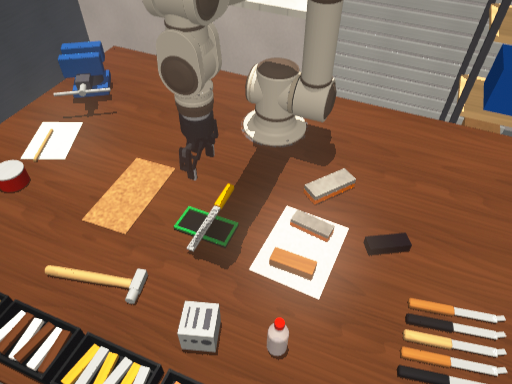

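View pics/d0.png

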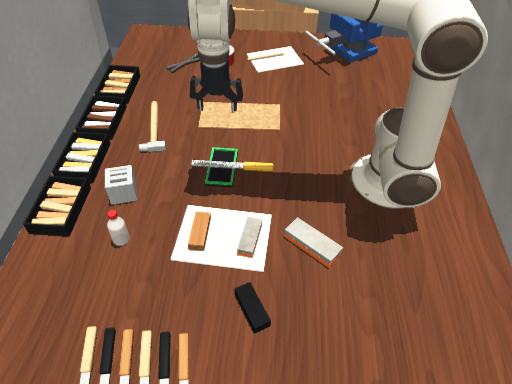

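The scene picture shows these candidates for the stone:
- grey/orange block on the white board, scene (312,225), side (250,237)
- larger grey/orange block off the board, scene (330,186), side (313,242)
- black block, scene (388,243), side (252,307)
- brown block on the board, scene (293,262), side (199,230)

By the description I choose the first one. The file lies across the green-rimmed holder at scene (207,225), and the cork pad is at (130,195). I'll check with a close crop.

```bash
python3 - <<'E'
from h import *
a=load('s0')['color'][150:300,165:365]; b=load('d0')['color'][90:270,160:350]
cv2.imwrite('pics/c1.png',cv2.resize(a,None,fx=4,fy=4,interpolation=cv2.INTER_CUBIC))
cv2.imwrite('pics/c2.png',cv2.resize(b[:145],None,fx=4,fy=4,interpolation=cv2.INTER_CUBIC))
c=load('d0')
# stone/file by height and box fits from both cams' depth
np.set_printoptions(precision=3,suppress=True)
for n in('s0','d0'):
    c=load(n);v,u=np.mgrid[0:384,0:512];z=c['range_z'];P=np.stack([(u-c['cx'])/c['fx']*z,(v-c['cy'])/c['fy']*z,z],-1)@c['T'][:3,:3].T+c['T'][:3,3]
    np.save('pics/'+n+'_P.npy',P)
    seeds={'s0':dict(stone=(312,222),big=(330,182),brown=(293,258),handle=(227,193),blade=(205,225),pad=(130,195),board=(330,250)),'d0':dict(stone=(251,232),big=(314,236),brown=(200,226),handle=(258,166),blade=(225,164),pad=(240,115),board=(225,230))}[n]
    for k,(x,y) in seeds.items(): print(n,k,P[y,x])
    for k in('stone','big','brown'):
        x,y=seeds[k];h=P[y,x,2]
        m=((abs(P[...,2]-h)<.006)).astype(np.uint8);_,L=cv2.connectedComponents(m)
        q=P[L==L[y,x]][:,:2]*1000;r=cv2.minAreaRect(q.astype(np.float32));print(n,k,len(q),r)
E
```

```text
s0 stone [0.432 0.278 0.032]
s0 big [0.257 0.284 0.038]
s0 brown [0.572 0.267 0.032]
s0 handle [0.416 0.001 0.024]
s0 blade [ 0.552 -0.005  0.018]
s0 pad [ 0.528 -0.279  0.007]
s0 board [0.486 0.35  0.003]
s0 stone 552 ((430.9453430175781, 277.7071533203125), (120.42308807373047, 48.196842193603516), 80.36994934082031)
s0 big 717 ((252.92709350585938, 282.6990966796875), (63.75732421875, 163.32443237304688), 52.594444274902344)
s0 brown 685 ((576.4266967773438, 268.3960876464844), (120.31222534179688, 48.50422668457031), 88.0098876953125)
d0 stone [0.428 0.274 0.032]
d0 big [0.251 0.278 0.038]
d0 brown [0.574 0.265 0.033]
d0 handle [0.426 0.002 0.026]
d0 blade [ 0.535 -0.004  0.02 ]
d0 pad [ 0.513 -0.291 -0.001]
d0 board [0.505 0.252 0.004]
d0 stone 567 ((430.9839782714844, 276.5273742675781), (125.16282653808594, 45.835750579833984), 80.68802642822266)
d0 big 1025 ((252.90936279296875, 282.8985595703125), (64.5901870727539, 160.65219116210938), 52.80126190185547)
d0 brown 529 ((576.6690063476562, 268.3724670410156), (121.43230438232422, 45.436702728271484), 88.6832275390625)
```

View pics/c1.png

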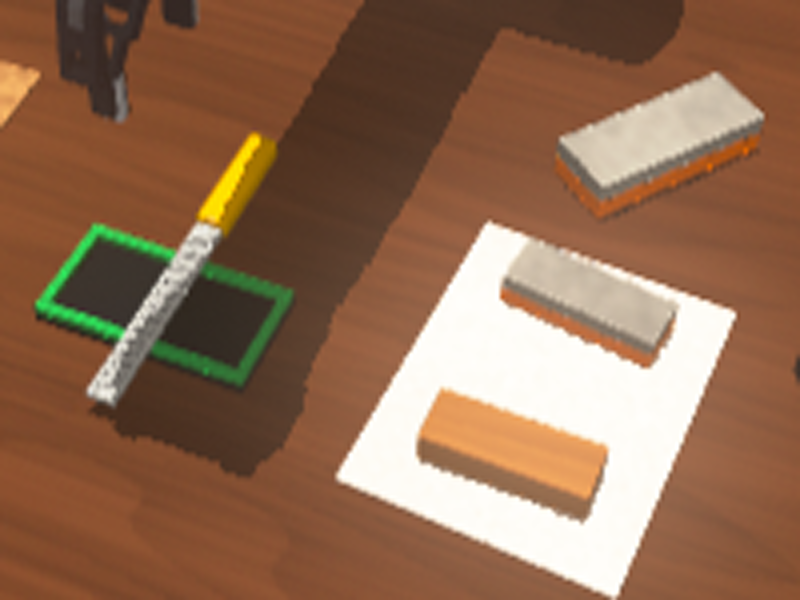

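View pics/c2.png

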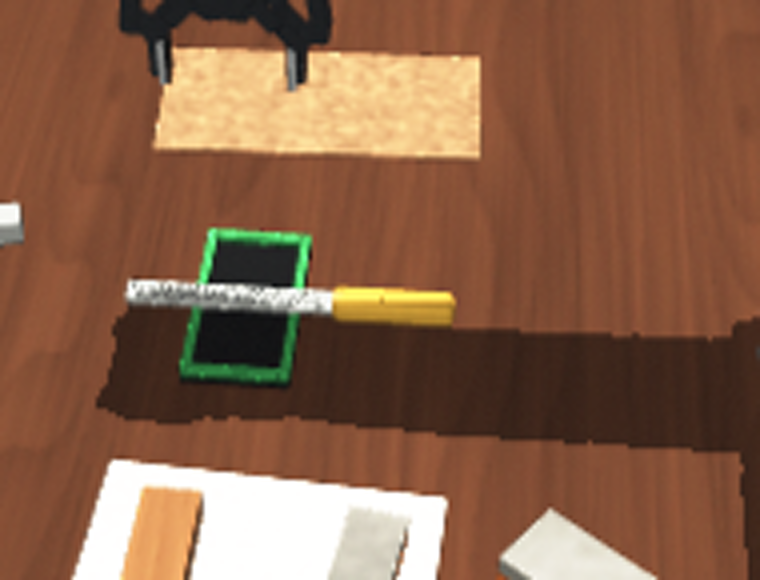

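The crops confirm the choice. The block on the board is 120 x 46 mm with its top at 32 mm. The off-board one is 162 x 64 mm, so it is the bigger one to leave. Next I'll fit the holder, pad and file from corner pixels and depth.

```bash
python3 - <<'E'
from h import *
np.set_printoptions(precision=4,suppress=True)
d=load('d0');s=load('s0')
def rect(c,pts,z): 
    q=np.array([pt(c,*p,z)[:2]*1000 for p in pts]); print(q.round(1).tolist(), cv2.minAreaRect(q.astype(np.float32)), 'mean',q.mean(0))
D=lambda l:[(x/4+160-.375,y/4+90-.375) for x,y in l]
S=lambda l:[(x/4+165-.375,y/4+150-.375) for x,y in l]
print('holder');rect(d,D([(207,229),(312,235),(290,382),(180,378)]),.016); rect(s,S([(97,223),(293,290),(241,380),(37,312)]),.016)
# pad by colour+depth
for n,c,win in(('s0',s,(150,240,75,185)),('d0',d,(95,135,190,290))):
    P=np.load(f'pics/{n}_P.npy');hsv=cv2.cvtColor(c['color'],cv2.COLOR_BGR2HSV)
    a,b,e,f=win;w=np.zeros((384,512),bool);w[a:b,e:f]=1
    m=w&(hsv[...,2]>170)&(hsv[...,0]<25)
    m=cv2.morphologyEx(m.astype(np.uint8),cv2.MORPH_OPEN,np.ones((3,3)))>0
    v,u=np.nonzero(m);q=np.array([pt(c,x,y,.004)[:2]*1000 for x,y in zip(u,v)])
    print('pad',n,len(q),cv2.minAreaRect(q.astype(np.float32)))
    # file by height
    w=(P[...,0]>.36)&(P[...,0]<.7)&(abs(P[...,1])<.05)
    for k,mm,z in(('handle',w&(hsv[...,1]>180)&(abs(hsv[...,0].astype(int)-25)<6)&(hsv[...,2]>100),.027),('blade',w&(hsv[...,1]<45)&(hsv[...,2]>110)&(P[...,2]>.012),.022)):
        v,u=np.nonzero(mm);q=np.array([pt(c,x,y,z)[:2]*1000 for x,y in zip(u,v)]);print(k,n,len(q),cv2.minAreaRect(q.astype(np.float32)),cv2.fitLine(q.astype(np.float32),cv2.DIST_HUBER,0,.01,.01).ravel(),q[:,0].min(),q[:,0].max(), np.median(P[mm][:,2]))
E
```

```text
holder
[[591.7, -87.2], [501.5, -87.5], [502.1, 84.2], [588.9, 87.2]] ((545.1921997070312, -0.7197952270507812), (90.20005798339844, 174.4259490966797), 0.9132682085037231) mean [546.0255  -0.8203]
[[501.5, -86.1], [503.8, 76.5], [592.0, 76.5], [594.2, -83.6]] ((546.7615966796875, -4.167762756347656), (92.7549057006836, 162.61070251464844), 0.7955066561698914) mean [547.9092  -4.1613]
pad s0 3341 ((512.608154296875, -287.00933837890625), (301.85772705078125, 151.04183959960938), 2.086439371109009)
handle s0 216 ((429.772705078125, -1.343618392944336), (28.69232749938965, 104.21936798095703), 89.79895782470703) [  0.9988   0.049  429.4413  -1.4418] 377.6197381622497 481.93023691841864 0.02814968438147475
blade s0 3403 ((-113.32098388671875, -466.27197265625), (1777.060791015625, 574.3423461914062), 25.217998504638672) [   0.8365    0.548  -280.8521 -524.2858] -1039.521661751585 647.2580532022039 0.5760458647120185
pad d0 1967 ((513.54638671875, -284.5035095214844), (296.4193420410156, 153.73336791992188), 2.5331947803497314)
handle d0 141 ((425.1694030761719, 9.73919677734375), (91.32830047607422, 22.942323684692383), 4.908100128173828) [  0.9966   0.0828 424.1828   7.6667] 379.82983347346516 471.2520960294988 0.02386548065477312
blade d0 2357 ((535.5849609375, -595.6242065429688), (527.1868286132812, 1210.642333984375), 6.048850059509277) [   0.1713   -0.9852  690.1613 -782.9904] 336.8910725759926 861.497353160189 0.5160148534841378
```

The holder is at about (546,-3) with yaw near 1°, the pad at (513,-286) with yaw 2.3°, and file_mid at about (541,-3). The wrist camera is right above the holder, so I'll look from there.

```bash
python3 - <<'E'
from h import *
w=snap('wrist','w0');print(w['T'].round(3),w['fx'])
cv2.imwrite('pics/w0b.png',cv2.resize(w['color'],None,fx=1.5,fy=1.5,interpolation=cv2.INTER_CUBIC))
E
```

```text
[[ 1.    -0.    -0.001  0.55 ]
 [-0.    -0.962 -0.273  0.07 ]
 [-0.001  0.273 -0.962  0.374]
 [ 0.     0.     0.     1.   ]] 278.67639753052043
```

View pics/w0b.png

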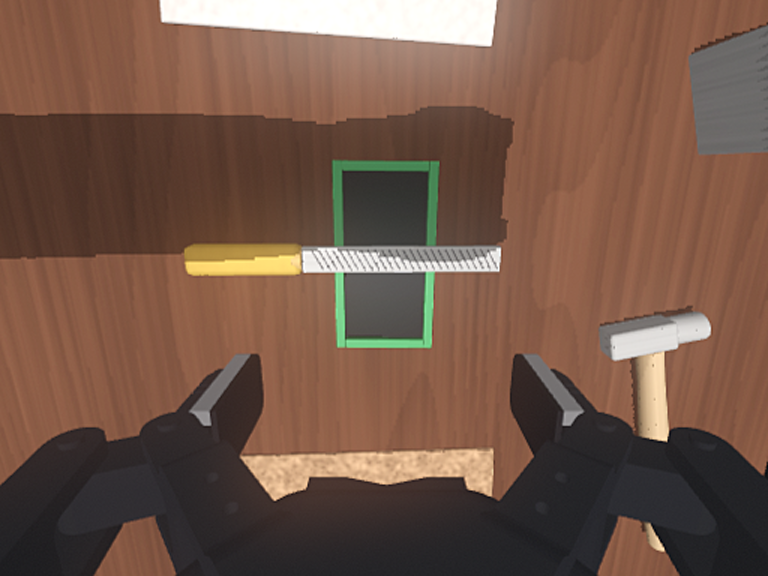

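Request:
{"fn": "move_arm", "kwargs": {"deltas": [[[0,0,0,8],[0,0,0,16],[0,0,0,24],[0,0,0,32],[0,0,0,40]]], "claw": 0.045, "newtons": 50}}

```text
time: 0.65
ee_pos: [0.5499, 0.0, 0.231]
tcp_rot: [-90.0, -0.0, -130.3]
wrist_force: [-0.0, 0.1, 0.4]
opening: 0.045
```

The wrist picture (×1.5) shows the file along row 260, from column 185 (handle end) to 500 (tip), with the blade starting at 302. The holder's outer corners are at (332,161), (438,161), (432,347) and (337,347).

```bash
python3 - <<'E'
from h import *
w=load('w0');g=lambda x,y,z:(pt(w,x/1.5-.17,y/1.5-.17,z)[:2]*1000).round(1).tolist()
print('holder',[g(*p,.016) for p in[(332,161),(438,161),(432,347),(337,347)]])
print('file',g(185,260,.019),g(302,260,.019),g(500,260,.019))
print('blade sides',g(310,247,.022),g(310,272,.022),g(495,248,.022),g(495,271.5,.022))
print('pad edge',g(245,454,.004),g(492,449,.004))
from workcell import get_obs;print(get_obs()['q'].round(1))
E
```

```text
holder [[505.1, 75.6], [592.0, 75.5], [591.9, -89.5], [503.9, -89.5]]
file [375.2, -6.5] [476.6, -6.6] [648.0, -6.6]
blade sides [484.7, 5.4] [483.6, -16.5] [642.1, 4.5] [643.6, -16.1]
pad edge [403.0, -215.1] [658.6, -208.9]
[  0.    5.   10.1  95.1  -0.  130.3]
```

The holder fits 88 x 165 mm with centre (548,-7) and yaw about 0. file_mid comes out at (540.5,-6) and yaw 0 from both ends. I'll turn the jaws to yaw 0 by the other direction, because joint 6 would reach its limit this way.

Request:
{"fn": "move_arm", "kwargs": {"deltas": [[[0,0,0,-8],[0,0,0,-16],[0,0,0,-24],[0,0,0,-32],[0,0,0,-40]]]}}

```text
time: 1.15
ee_pos: [0.5499, -0.0, 0.231]
tcp_rot: [-90.0, -0.0, -89.7]
wrist_force: [-0.2, 0.1, 0.6]
opening: 0.045
```

Request:
{"fn": "move_arm", "kwargs": {"deltas": [[[0,0,0,-8],[0,0,0,-16],[0,0,0,-24],[0,0,0,-32],[0,0,0,-40]]]}}

```text
time: 1.65
ee_pos: [0.5499, -0.0, 0.231]
tcp_rot: [-90.0, 0.0, -49.7]
wrist_force: [0.1, 0.4, 0.1]
opening: 0.0452
```

Request:
{"fn": "move_arm", "kwargs": {"deltas": [[[0,0,0,-8],[0,0,0,-16],[0,0,0,-24],[0,0,0,-32],[0,0,0,-40]]]}}

```text
time: 2.15
ee_pos: [0.5499, -0.0, 0.231]
tcp_rot: [-90.0, 0.0, -9.7]
wrist_force: [-0.0, -0.1, -0.1]
opening: 0.045
```

Request:
{"fn": "move_arm", "kwargs": {"deltas": [[[0,0,0,-5],[0,0,0,-10],[0,0,0,-10],[0,0,0,-10]]]}}

```text
time: 2.55
ee_pos: [0.5499, -0.0, 0.2311]
tcp_rot: [-90.0, 0.0, -0.1]
wrist_force: [0.1, -1.0, -1.0]
opening: 0.0445
```

Request:
{"fn": "move_arm", "kwargs": {"deltas": [[[-0.0095,0.03,-0.006,0],[-0.0095,0.07,-0.006,0],[-0.0095,0.11,-0.006,0],[-0.0095,0.14,-0.006,0],[-0.0095,0.16,-0.006,0]]]}}

```text
time: 3.05
ee_pos: [0.5393, -0.006, 0.0686]
tcp_rot: [-90.0, 0.2, -0.1]
wrist_force: [0.2, 0.6, 0.3]
opening: 0.0448
```

Request:
{"fn": "move_arm", "kwargs": {"deltas": [[[0,0.02,0,0],[0,0.04,0,0],[0,0.052,0,0],[0,0.06,0,0],[0,0.06,0,0]]]}}

```text
time: 3.55
ee_pos: [0.5401, -0.006, 0.0106]
tcp_rot: [-90.0, 0.1, -0.0]
wrist_force: [0.1, -0.3, -0.1]
opening: 0.045
```

```bash
python3 - <<'E'
from h import *
w=snap('wrist','w1');d=snap('side','d1')
a=cv2.resize(w['color'],(600,450));b=cv2.resize(d['color'][90:220,160:300],(200*2,int(130*400/140)))
print(get_obs()['ee_pos'])
cv2.imwrite('pics/w1b.png',w['color']);cv2.imwrite('pics/m1.png',np.hstack([cv2.resize(w['color'],(480,360)),cv2.resize(b,(320,360))]))
E
```

```text
[ 0.54089263 -0.00599786  0.01201122]
```

View pics/m1.png

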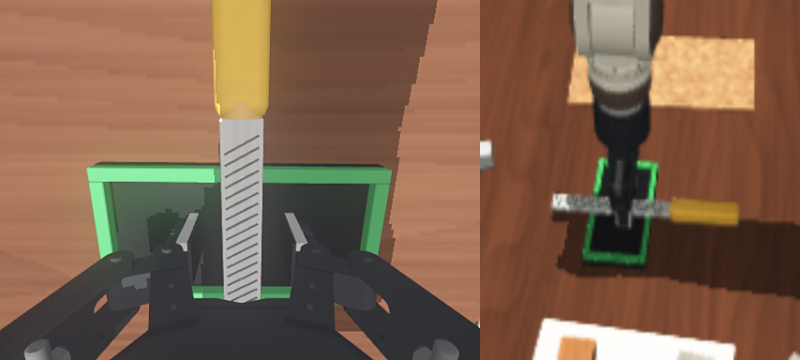

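The fingers stand either side of the blade: pads at columns 188 and 294, blade at 220–264, nearly centred (left panel). The jaws are within the recess, so I'll close.

Request:
{"fn": "move_arm", "kwargs": {"deltas": [[[0,0.001,0,0],[0,0.001,0,0],[0,0.001,0,0],[0,0.001,0,0],[0,0.001,0,0]]], "claw": 0.0, "newtons": 70}}

```text
time: 4.15
ee_pos: [0.5411, -0.006, 0.0113]
tcp_rot: [-90.0, -0.1, -0.0]
wrist_force: [-0.8, 0.9, 5.7]
opening: 0.0198
```

Request:
{"fn": "move_arm", "kwargs": {"deltas": [[[0,0,0,0],[0,0,0,0],[0,0,0,0]]]}}

```text
time: 4.45
ee_pos: [0.5411, -0.006, 0.0113]
tcp_rot: [-90.0, -0.1, -0.0]
wrist_force: [-0.4, 0.8, 5.6]
opening: 0.0198
```

Request:
{"fn": "move_arm", "kwargs": {"deltas": [[[0,-0.01,0,0],[0,-0.03,0,0],[0,-0.05,0,0],[0,-0.08,0,0],[0,-0.1,0,0]]]}}

```text
time: 4.95
ee_pos: [0.5407, -0.006, 0.1126]
tcp_rot: [-90.0, -0.1, -0.0]
wrist_force: [0.9, -0.0, -1.1]
opening: 0.0198
```

```bash
python3 - <<'E'
from h import *
w=snap('wrist','w2');d=snap('side','d2');o=get_obs();print(o['ee_pos'],o['opening'],o['wrist_force'])
b=d['color'][70:200,160:300]
cv2.imwrite('pics/m2.png',np.hstack([cv2.resize(w['color'],(480,360)),cv2.resize(b,(320,360))]))
E
```

```text
[ 0.54191913 -0.00600322  0.11369633] 0.019714514572376073 [ 0.86068167 -0.06134631 -2.18380894]
```

View pics/m2.png

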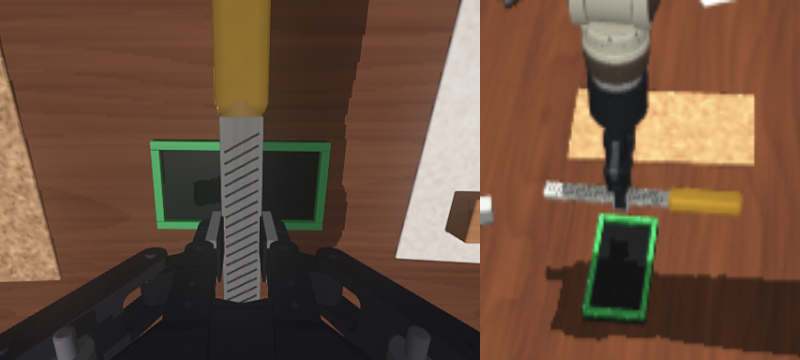

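The file is held level and clear of the holder. Now to the pad: file_mid goes to (541,-286) with yaw 2°, so the file's middle falls on the pad's centre.

Request:
{"fn": "move_arm", "kwargs": {"deltas": [[[0,0,-0.02,0],[0,0,-0.05,0],[0,0,-0.085,-1],[0,0,-0.12,-1],[0,0,-0.155,-2]]]}}

```text
time: 5.55
ee_pos: [0.5398, -0.1621, 0.1091]
tcp_rot: [-90.0, 0.1, 2.0]
wrist_force: [0.8, -0.1, -2.0]
opening: 0.0197
```

Request:
{"fn": "move_arm", "kwargs": {"deltas": [[[0,0,-0.035,0],[0,0,-0.07,0],[0.004,0,-0.1,0],[0.004,0,-0.118,0],[0.004,0,-0.125,0]]]}}

```text
time: 6.05
ee_pos: [0.5483, -0.2869, 0.109]
tcp_rot: [-90.0, 0.1, 1.9]
wrist_force: [-0.9, 0.6, -2.5]
opening: 0.0197
```

Request:
{"fn": "move_arm", "kwargs": {"deltas": [[[0,0.01,0,0],[0,0.03,0,0],[0,0.05,0,0],[0,0.06,0,0],[0,0.06,0,0]]]}}

```text
time: 6.55
ee_pos: [0.5479, -0.2842, 0.0483]
tcp_rot: [-89.9, 0.2, 2.1]
wrist_force: [-0.9, -0.6, -2.2]
opening: 0.0197
```

```bash
python3 - <<'E'
from h import *
w=snap('wrist','w3');d=snap('scene','s3');o=get_obs();print(o['ee_pos'],o['tcp_rot'],o['wrist_force'])
b=d['color'][140:260,65:225]
cv2.imwrite('pics/m3.png',np.hstack([cv2.resize(w['color'],(400,300)),cv2.resize(b,(400,300))]))
E
```

```text
[ 0.54906811 -0.28516805  0.05078863] [-9.00049104e+01 -1.69020593e-02  2.04480500e+00] [ 0.95800899  0.17135544 -1.62346668]
```

View pics/m3.png

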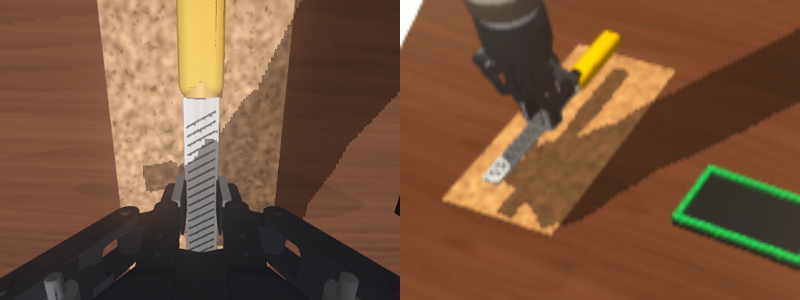

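The file is over the pad and parallel with its long side (left: pad edges at columns 105–290, file at 202). The TCP is 8 mm too far in x, so I'll correct that while lowering.

Request:
{"fn": "move_arm", "kwargs": {"deltas": [[[-0.004,0.01,0,0],[-0.008,0.02,0,0],[-0.008,0.03,0,0],[-0.008,0.037,0,0],[-0.008,0.04,0,0]]]}}

```text
time: 7.15
ee_pos: [0.5404, -0.2859, 0.009]
tcp_rot: [-90.0, 0.1, 2.0]
wrist_force: [-0.3, -0.4, -1.2]
opening: 0.0196
```

Request:
{"fn": "move_arm", "kwargs": {"deltas": [[[0,0.002,0,0],[0,0.004,0,0],[0,0.0045,0,0],[0,0.0045,0,0]]]}}

```text
time: 7.55
ee_pos: [0.5411, -0.2862, 0.0061]
tcp_rot: [-90.0, -0.0, 2.0]
wrist_force: [-0.3, -0.1, -1.1]
opening: 0.02
```

Request:
{"fn": "move_arm", "kwargs": {"deltas": [[[0,0.0005,0,0],[0,0.0005,0,0],[0,0.0005,0,0]]], "newtons": 20}}

```text
time: 7.85
ee_pos: [0.5411, -0.2861, 0.0056]
tcp_rot: [-90.0, -0.0, 2.0]
wrist_force: [0.7, 0.5, -0.5]
opening: 0.0195
```

Request:
{"fn": "move_arm", "kwargs": {"deltas": [[[0,0,0,0],[0,0,0,0],[0,0,0,0],[0,0,0,0],[0,0,0,0]]], "claw": 0.045}}

```text
time: 8.35
ee_pos: [0.5408, -0.2861, 0.0053]
tcp_rot: [-90.0, 0.0, 2.0]
wrist_force: [-0.7, -0.6, 0.3]
opening: 0.0452
```

Request:
{"fn": "move_arm", "kwargs": {"deltas": [[[0,-0.01,0,0],[0,-0.04,0,0],[0,-0.08,0,0],[0,-0.12,0,0],[0,-0.16,0,0]]]}}

```text
time: 8.85
ee_pos: [0.5406, -0.286, 0.1678]
tcp_rot: [-90.0, -0.0, 2.0]
wrist_force: [1.4, -0.4, -0.5]
opening: 0.0452
```

```bash
python3 - <<'E'
from h import *
w=snap('wrist','w4');d=snap('scene','s4');o=get_obs();print(o['ee_pos'],o['tcp_rot'],o['wrist_force'],o['q'])
b=d['color'][140:260,65:225]
cv2.imwrite('pics/m4.png',np.hstack([cv2.resize(w['color'],(400,300)),cv2.resize(b,(400,300))]))
E
```

```text
[ 0.54271652 -0.2870225   0.17267176] [-90.27464603  -0.48174785   2.00036646] [-0.09555913  0.60578569  0.07179801] [-2.78735263e+01  1.24686738e+01  1.19895079e+01  8.89663015e+01
  1.79829600e-03 -2.98727295e+01]
```

View pics/m4.png

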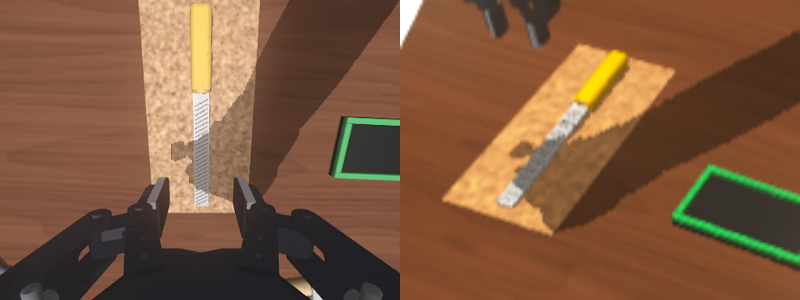

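The file lies wholly on the pad: the tip at row 206 is inside the edge at 213, and the handle is inside in the right panel. Now to the stone at (431,277), tool yaw -99.6.

Request:
{"fn": "move_arm", "kwargs": {"deltas": [[[0,0,0.03,8],[0,0,0.07,16],[0,0,0.11,24],[0,0,0.16,32],[0,0,0.2,40]]], "claw": 0.068}}

```text
time: 9.45
ee_pos: [0.5334, -0.0842, 0.1655]
tcp_rot: [-90.0, -0.0, -38.3]
wrist_force: [1.5, -0.5, 0.6]
opening: 0.0682
```

Request:
{"fn": "move_arm", "kwargs": {"deltas": [[[-0.031,0,0.024,8],[-0.062,0,0.048,16],[-0.094,0,0.071,24],[-0.125,0,0.095,32],[-0.156,0,0.119,40]]]}}

```text
time: 9.95
ee_pos: [0.4835, 0.105, 0.1656]
tcp_rot: [-90.0, -0.0, -78.3]
wrist_force: [0.7, -0.1, 0.4]
opening: 0.0682
```

Request:
{"fn": "move_arm", "kwargs": {"deltas": [[[-0.045,0,-0.004,6],[-0.09,0,-0.008,12],[-0.135,0,-0.012,18],[-0.18,0,-0.016,21.6],[-0.18,0,-0.016,21.6]]]}}

```text
time: 10.45
ee_pos: [0.4294, 0.2803, 0.1652]
tcp_rot: [-90.0, 0.1, -99.4]
wrist_force: [0.3, -0.4, -0.9]
opening: 0.0679
```

```bash
python3 - <<'E'
from h import *
w=snap('wrist','w5');o=get_obs();print(o['ee_pos'],o['tcp_rot'],o['q'])
np.set_printoptions(precision=3,suppress=True)
c=w;v,u=np.mgrid[0:384,0:512];z=c['range_z'];P=np.stack([(u-c['cx'])/c['fx']*z,(v-c['cy'])/c['fy']*z,z],-1)@c['T'][:3,:3].T+c['T'][:3,3]
h=P[...,2];m=((abs(h-.032)<.005)&(abs(P[...,0]-.431)<.06)&(abs(P[...,1]-.277)<.1)).astype(np.uint8)
n,L,st,_=cv2.connectedComponentsWithStats(m);k=1+st[1:,4].argmax();q=P[L==k];print(len(q),np.median(q[:,2]),cv2.minAreaRect((q[:,:2]*1000).astype(np.float32)))
cv2.imwrite('pics/m5.png',cv2.resize(w['color'],None,fx=1.5,fy=1.5))
E
```

```text
[0.43003053 0.27837637 0.16518327] [-9.00166089e+01 -5.75953015e-03 -9.93693133e+01] [ 3.29127888e+01 -1.01796508e+00 -3.40624813e+00  8.76278798e+01
  6.91305154e-03  1.32282102e+02]
4993 0.032342852415513546 ((431.9534912109375, 276.85223388671875), (119.66644287109375, 45.05398178100586), 80.81352233886719)
```

View pics/m5.png

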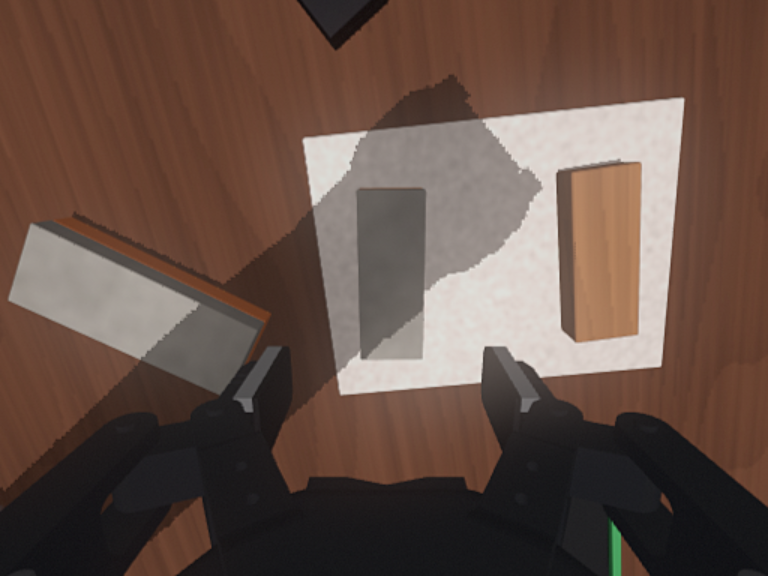

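This stone is the grey-topped block at (391,272): (432.0,276.9), axis 80.8°, 119.7 x 45.1 mm, top at 32 mm, all as described. I'll descend to TCP z = 13 mm, so the tips will clear the holder's rim later.

Request:
{"fn": "move_arm", "kwargs": {"deltas": [[[0.001,0.03,0.002,0],[0.001,0.06,0.002,0],[0.001,0.09,0.002,0],[0.001,0.11,0.002,0],[0.001,0.125,0.002,0]]]}}

```text
time: 11.0
ee_pos: [0.4328, 0.2737, 0.0389]
tcp_rot: [-90.1, -0.1, -99.6]
wrist_force: [-0.5, 0.1, 0.4]
opening: 0.0679
```

Request:
{"fn": "move_arm", "kwargs": {"deltas": [[[0,0.01,0,0],[0,0.02,0,0],[0,0.025,0,0],[0,0.027,0,0],[0,0.027,0,0]]]}}

```text
time: 11.5
ee_pos: [0.4331, 0.2752, 0.0136]
tcp_rot: [-90.0, 0.0, -99.6]
wrist_force: [-0.6, -0.5, 1.0]
opening: 0.0678
```

Request:
{"fn": "move_arm", "kwargs": {"deltas": [[[0,0,0,0],[0,0,0,0],[0,0,0,0],[0,0,0,0],[0,0,0,0]]], "claw": 0.0, "newtons": 70}}

```text
time: 12.0
ee_pos: [0.4334, 0.2754, 0.0142]
tcp_rot: [-89.9, 0.1, -99.6]
wrist_force: [-1.0, 0.5, 6.2]
opening: 0.043
```

Request:
{"fn": "move_arm", "kwargs": {"deltas": [[[0,-0.005,0,0],[0,-0.015,0,0],[0,-0.03,0,0],[0,-0.05,0,0],[0,-0.065,0,0]]]}}

```text
time: 12.5
ee_pos: [0.4333, 0.2753, 0.0805]
tcp_rot: [-89.9, 0.1, -99.6]
wrist_force: [0.7, 0.3, -2.5]
opening: 0.0435
```

The stone is gripped (opening 43.5 mm) and lifted. I'll carry it over to the holder centre (548,-7) with tool yaw -90.

Request:
{"fn": "move_arm", "kwargs": {"deltas": [[[0.015,-0.01,0.009,0],[0.04,-0.02,0.025,0],[0.07,-0.02,0.043,0],[0.1,-0.02,0.062,0],[0.13,-0.02,0.08,0]]]}}

```text
time: 13.0
ee_pos: [0.4907, 0.1323, 0.0994]
tcp_rot: [-89.9, 0.0, -99.6]
wrist_force: [-0.1, 0.8, -2.1]
opening: 0.0436
```

Request:
{"fn": "move_arm", "kwargs": {"deltas": [[[0.03,0,0.018,0],[0.06,0,0.037,0],[0.09,0,0.055,-3],[0.115,0,0.07,-7],[0.13,0,0.08,-9.6]]]}}

```text
time: 13.5
ee_pos: [0.548, -0.01, 0.0991]
tcp_rot: [-90.0, -0.0, -89.9]
wrist_force: [-0.1, 1.2, -3.1]
opening: 0.0433
```

Request:
{"fn": "move_arm", "kwargs": {"deltas": [[[0,0,0,0],[0,0,0,0],[0,0,0,0]]]}}

```text
time: 13.8
ee_pos: [0.5472, -0.0074, 0.0986]
tcp_rot: [-90.0, 0.0, -90.0]
wrist_force: [0.7, 1.5, -2.9]
opening: 0.0432
```

```bash
python3 - <<'E'
from h import *
w=snap('wrist','w6');d=snap('side','d6');s=snap('scene','s6');o=get_obs();print(o['ee_pos'],o['tcp_rot'],o['opening'],o['wrist_force'])
cv2.imwrite('pics/m6.png',np.hstack([cv2.resize(w['color'],(480,360)),cv2.resize(d['color'][70:210,150:280],(320,360))]))
E
```

```text
[ 0.54718076 -0.00722918  0.09849133] [-8.99911545e+01  6.59860455e-03 -8.99568838e+01] 0.043272033121983175 [-0.2981963  -0.56722051 -3.25203222]
```

View pics/m6.png

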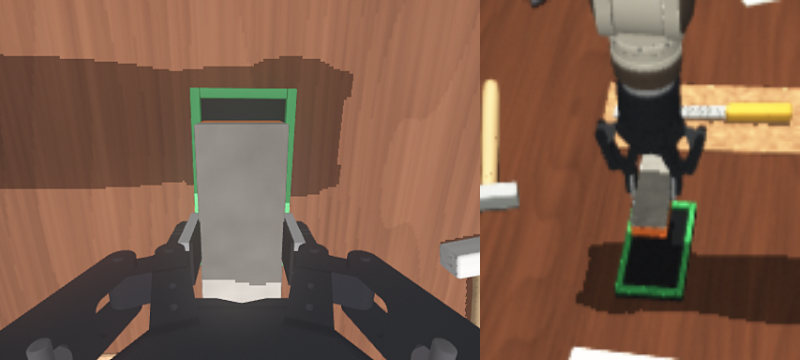

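The stone hangs level over the holder: stone columns 195–287 inside rim columns 191–297, aligned. I'll lower it to contact.

Request:
{"fn": "move_arm", "kwargs": {"deltas": [[[0,0.015,0.001,0],[0,0.035,0.001,0],[0,0.055,0.001,0],[0,0.068,0.001,0],[0,0.074,0.001,0]]]}}

```text
time: 14.45
ee_pos: [0.5473, -0.0078, 0.0222]
tcp_rot: [-90.1, 0.0, -90.0]
wrist_force: [-0.9, 1.1, -2.1]
opening: 0.0437
```

Request:
{"fn": "move_arm", "kwargs": {"deltas": [[[0,0.002,0,0],[0,0.004,0,0],[0,0.005,0,0],[0,0.0055,0,0],[0,0.0055,0,0]]]}}

```text
time: 14.95
ee_pos: [0.5486, -0.008, 0.0191]
tcp_rot: [-90.0, -0.0, -90.0]
wrist_force: [-0.1, 0.6, -2.3]
opening: 0.0436
```

Request:
{"fn": "move_arm", "kwargs": {"deltas": [[[0,0.0005,0,0],[0,0.001,0,0],[0,0.001,0,0],[0,0.001,0,0]]]}}

```text
time: 15.35
ee_pos: [0.5485, -0.008, 0.0183]
tcp_rot: [-90.0, -0.0, -90.0]
wrist_force: [-1.2, 1.0, 1.9]
opening: 0.043
```

Contact: the vertical force went from -2.3 to +1.9 N, at the expected height. I'll release gently and retreat.

Request:
{"fn": "move_arm", "kwargs": {"deltas": [[[0,0.0003,0,0],[0,0.0003,0,0],[0,0.0003,0,0]]], "newtons": 20}}

```text
time: 15.65
ee_pos: [0.5485, -0.008, 0.0182]
tcp_rot: [-90.0, 0.0, -90.0]
wrist_force: [-2.8, -1.0, 6.3]
opening: 0.0434
```

Request:
{"fn": "move_arm", "kwargs": {"deltas": [[[0,0,0,0],[0,0,0,0],[0,0,0,0],[0,0,0,0],[0,0,0,0]]], "claw": 0.06}}

```text
time: 16.15
ee_pos: [0.5483, -0.008, 0.0174]
tcp_rot: [-90.0, -0.0, -90.0]
wrist_force: [0.2, -0.8, -0.3]
opening: 0.0602
```

Request:
{"fn": "move_arm", "kwargs": {"deltas": [[[0,-0.01,0,0],[0,-0.03,0,0],[0,-0.07,0,0],[0,-0.11,0,0],[0,-0.15,0,0]]]}}

```text
time: 16.65
ee_pos: [0.5481, -0.008, 0.1699]
tcp_rot: [-90.0, -0.0, -90.0]
wrist_force: [0.8, 0.7, 0.6]
opening: 0.06
```

Request:
{"fn": "move_arm", "kwargs": {"deltas": [[[0,-0.03,0,0],[0,-0.05,0,0],[0,-0.05,0,0]]]}}

```text
time: 16.95
ee_pos: [0.5494, -0.008, 0.2216]
tcp_rot: [-89.7, -0.0, -90.0]
wrist_force: [0.9, -0.4, 0.1]
opening: 0.06
```

```bash
python3 - <<'E'
from h import *
w=snap('wrist','w7');s=snap('scene','s7');o=get_obs();print(o['ee_pos'],o['wrist_force'],o['time'])
c=w;v,u=np.mgrid[0:384,0:512];z=c['range_z'];P=np.stack([(u-c['cx'])/c['fx']*z,(v-c['cy'])/c['fy']*z,z],-1)@c['T'][:3,:3].T+c['T'][:3,3]
h=P[...,2];m=((abs(h-.036)<.006)&(abs(P[...,0]-.548)<.06)&(abs(P[...,1])<.1)).astype(np.uint8)
n,L,st,_=cv2.connectedComponentsWithStats(m);k=1+st[1:,4].argmax();q=P[L==k];print(len(q),cv2.minAreaRect((q[:,:2]*1000).astype(np.float32)))
A=np.c_[q[:,:2],np.ones(len(q))];print('plane',np.linalg.lstsq(A,q[:,2],rcond=None)[0],np.median(q[:,2]))
cv2.imwrite('pics/m7.png',np.hstack([cv2.resize(w['color'],(400,300)),cv2.resize(s['color'][130:280,60:260],(400,300))]))
E
```

```text
[ 0.54847436 -0.00799614  0.21789965] [ 0.22244071 -0.23870345 -0.82434417] 17.05
3701 ((548.7109375, -7.075305938720703), (45.07099914550781, 120.29434204101562), 0.11081667244434357)
plane [-0.00040343 -0.00047515  0.03656113] 0.036336326395248864
```

View pics/m7.png

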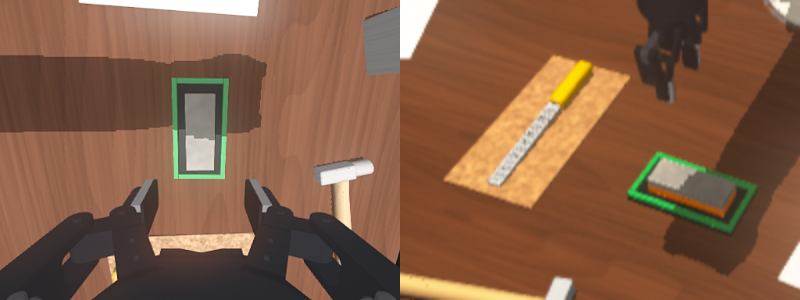

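The stone lies flat inside the recess: centre (548.7,-7.1), top at 36.3 mm (expected 36) and slope below 0.05°. The file is on the pad and the gripper is clear, so I'll hand in.

```bash
python3 -c "
from workcell import job_done;print(job_done())"
```

```text
the job is handed in; nothing more can be done
None
```

The job is done and handed in at about 17 s on the robot's clock (limit 64 s). No wrist force I read went above about 6 N. I first laid the file lengthwise on the cork pad. Then I set the smaller grey-and-orange stone from the white board into the holder's recess and let go only after it touched the floor.

- **Stone:** the last check puts it at (548.7, -7.1) mm, against the holder's measured centre of (548, -7). It is about 0.1° off the holder's length and flat, with its top at 36.3 mm (36 expected).
- **File:** in the last picture the whole file lies on the pad.
- **Robot:** the gripper is about 0.2 m up and touches nothing.
- **Disagreements:**
  - The side and scene cameras put the holder up to 6 mm off the wrist camera; I used the wrist camera, which matched the holder's size.
  - The opening read about 2 mm under the true width in both grips (19.8 mm on the file, 43.5 mm on the stone), but both held.

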